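# Find the tired leaf spring on the test fixture

## Task

Three brass leaf springs for the printer's paper feed are clamped in the test fixture on the desk, and one has gone soft. With the fingertips, press the free tip of each down on its stop, the left one first, then the middle, then the right, holding each on its stop for about half a second and letting it spring back; never push on a spring with more than 20 N. Then slide the red marker along its rail until it stands centred in front of the soft spring, leave it there, and disturb nothing else on the desk.

Things in the scene. Friction and masses are not known exactly. Their poses are not given: they have to be found in the camera images.
- fixture: Fixed aluminium plate, 225 (x) x 262 (y) mm, top 16 mm above the desk. Origin at desk level, 112 mm behind the plate's near edge; x away from the robot (turned up to 0.3 rad), y left, z up. Carries three look-alike spring units at y about +55, 0 and -55 mm (a, b, c in any order) and, at x = -85 mm, a rail along y with a red marker; the rail's end blocks are 30 mm above the desk.
- unit_a: Spring unit fixed on the plate, parallel to the fixture: grey clamp block 34 x 30 mm, 85 mm above the desk, holding a brass leaf 16 mm wide, 2 mm thick, that reaches to -x; a rubber-topped stop post stands under its free half. Origin on the plate, in the mid plane, 20 mm beyond the press button in x; z up. All units look the same; any may be the soft one.
- leaf_a (a joint): Bending of unit_a's leaf about its root (75 mm beyond the press button), rad: 0 free and level, grows as the tip goes down. Its stop comes after 7 to 14 mm of tip travel (0.09 to 0.19 rad, different in each unit) and yields about 0.13 mm per N. A sound leaf takes about 0.75 N per mm at the button (5 to 8 N just before its stop), the soft one less than half per mm (about 4 N).
- tip_a (a point): Top of the press button of unit_a: a copper ball of 12 mm diameter set in the leaf's free end, 3 mm short of the leaf's very end, its top 74 mm above the desk while the leaf is free. Press here, straight down.
- unit_b: Spring unit fixed on the plate, parallel to the fixture: grey clamp block 34 x 30 mm, 85 mm above the desk, holding a brass leaf 16 mm wide, 2 mm thick, that reaches to -x; a rubber-topped stop post stands under its free half. Origin on the plate, in the mid plane, 20 mm beyond the press button in x; z up. All units look the same; any may be the soft one.
- leaf_b (a joint): Bending of unit_b's leaf about its root (75 mm beyond the press button), rad: 0 free and level, grows as the tip goes down. Its stop comes after 7 to 14 mm of tip travel (0.09 to 0.19 rad, different in each unit) and yields about 0.13 mm per N. A sound leaf takes about 0.75 N per mm at the button (5 to 8 N just before its stop), the soft one less than half per mm (about 4 N).
- tip_b (a point): Top of the press button of unit_b: a copper ball of 12 mm diameter set in the leaf's free end, 3 mm short of the leaf's very end, its top 74 mm above the desk while the leaf is free. Press here, straight down.
- unit_c: Spring unit fixed on the plate, parallel to the fixture: grey clamp block 34 x 30 mm, 85 mm above the desk, holding a brass leaf 16 mm wide, 2 mm thick, that reaches to -x; a rubber-topped stop post stands under its free half. Origin on the plate, in the mid plane, 20 mm beyond the press button in x; z up. All units look the same; any may be the soft one.
- leaf_c (a joint): Bending of unit_c's leaf about its root (75 mm beyond the press button), rad: 0 free and level, grows as the tip goes down. Its stop comes after 7 to 14 mm of tip travel (0.09 to 0.19 rad, different in each unit) and yields about 0.13 mm per N. A sound leaf takes about 0.75 N per mm at the button (5 to 8 N just before its stop), the soft one less than half per mm (about 4 N).
- tip_c (a point): Top of the press button of unit_c: a copper ball of 12 mm diameter set in the leaf's free end, 3 mm short of the leaf's very end, its top 74 mm above the desk while the leaf is free. Press here, straight down.
- marker (a joint): Position of the red marker along the rail in m: 0 in the middle of the fixture (in front of a unit at y = 0), growing to the left (fixture +y), from -0.108 to 0.078. It starts near the right end. Friction about 1.5 N; it stays where it is left.
- marker_knob (a point): Middle of the top of the red marker's knob, 63 mm above the desk. The knob is 22 mm (fixture x) by 14 mm (fixture y), upright, its faces free down to 30 mm above the desk; the sled below is 30 x 24 mm.
- eraser: Bystander: loose white and blue eraser, 22 x 52 x 13 mm, origin under its middle. Leave it alone.
- glasses_case: Bystander: loose brown glasses case, 60 x 155 x 41 mm, origin under its middle. Leave it alone.
- clip_box: Bystander: loose blue-grey paper-clip box, 50 x 66 x 23 mm, origin under its middle. Leave it alone.
- magnifier: Bystander: loose magnifying glass with a dark handle, 64 x 156 x 12 mm, origin under its middle. Leave it alone.
- pen: Bystander: loose white ball pen, 11 x 145 x 9 mm, origin under its middle. Leave it alone.
- stick: Bystander: loose black USB stick, 17 x 54 x 8 mm, origin under its middle. Leave it alone.

How it is judged:
By the outcome, as a careful person would: the job done as asked, in the order asked, and still so for the second after the job is handed in, with the robot touching nothing.
It also fails if it takes over 61 s, if anything falls off the work surface, if the arm or the gripper's body presses on something with over 40 N, if the wrist force passes 120 N, or if a joint passes its speed limit or range.

## Robot

A 6-joint arm with a two-finger parallel gripper is mounted at the origin on a cart in front of the work surface, level with it; the furniture and walls round the work are solid. World frame = base frame: x ahead of the robot, y to its left, z up, the work surface at z = 0. Lengths are in mm, angles in rad, forces in N, time in s.
With the tool pointing down it reaches from about 275 to 750 mm from the base axis. Payload 10.2 kg.
Tool frame: the origin (TCP) lies at the very end of the fingers, on their centre line; the grasp point (between the pads) lies 19 mm behind it; z points along the fingers, y is the line along which they close (so a half turn about z gives the same grasp; the last joint's range is limited). The gripper opens to 85 mm and grips with 20 to 120 N. Pads are 22 mm wide; open, the fingers measure 114 mm over their backs; the gripper's body (76 mm by 85 mm) begins 54 mm behind the grasp point. The pads swing forward as they close: fully open they stand 13 mm farther back than shut.
Start: joints at [0.996, 0.313, 1.498, -0, 1.331, -0.223], TCP at [180.922, 492.847, 231.294] pointing down, gripper open.
Joint ranges: [-2.94, 2.94], [-0.97, 2.17], [0.19, 2.56], [-1.23, 4.37], [0.02, 3.11], [-2.88, 2.88]. Speed limits (rad/s): [2.39, 2.39, 3.01, 3.14, 3.14, 3.14].

## Interface

Orientations are given as a unit quaternion [w, x, y, z].
In Python, from rig import ctrl gives the robot as it stands.
- The arm moves only by the shell command python3 -m inch 'ROWS' [OPENING] [FORCE]. ROWS is text: rows parted by semicolons, each of 6 numbers parted by spaces: the shift along the tool's x, y, z in mm, then the turn, a rotation vector about the tool's x, y, z in units of 6 degrees (1.0 is 6 degrees). A call has exactly 10 rows; each row shifts and turns the commanded pose from where the row before left it, along the tool's axes as they then stand; what a row does not reach is not made up. A row lasts 1/12 s, in which the tool goes at most 41.7 mm and 7.16 degrees, less where a joint would pass 70% of its speed; a pose out of reach is approached as far as the arm can. A call with a gripper value outside its range is refused whole. OPENING is the opening, from 0 (shut) to 1 (fully open), set as the call begins (- or left out, the last holds). The fingers move at their own pace and stop on an object; FORCE is the grip in N (left out, the last holds). Time passes only in rows, so rows that do not move let the fingers close, or fill a call up. It gives the time, the measured TCP pose, the force, the opening and the grip force at its end, in the units of the state.
- ctrl.sense(): the state, without advancing time (a new reading comes with each control period).
- ctrl.capture(name): name is "scene" or "top"; returns a dict with "image" (400x640x3 uint8, red, green, blue), "intrinsics" (3x3 intrinsics, pixels), "rvec" (rotation vector, rad) and "tvec" (3), from world to camera coordinates, as OpenCV has them. Camera axes: x right, y down, z forward; pixel columns grow to the right and rows downward; lengths in mm; the calibration is good to about 2 mm. A picture is of the moment at which its call begins. There is no depth.
- ctrl.finish_job(): hands the job in; it is judged then, once.
The state is a dict: "time_s": time; "joints": joint angles; "dq": joint speeds; "tau": joint torques, N m; "eef_pos": TCP position; "ee_rot": TCP orientation; "force": force on the tool from outside, world axes, zero at the start; "wrist_torque": the same for the moment, N m; "grip_width": opening from 0.0 (shut) to 1.0 (fully open); "grip_force": force on a finger pad.
Only numpy, scipy, OpenCV 4.12 (cv2) and the standard library are available. Lean on these libraries where they do the work, as an engineer would, in place of code of your own. Each camera call takes 0.05 s, during which the arm holds its last target. There are 200 camera calls.

## Working session

There is one attempt and no reset: what is moved stays moved. The work goes in short steps, Python scripts to look and compute and a shell command to move; the robot and the scene stay as the last step left them, time stands still between calls to the robot, and variables do not carry over. Pictures are saved under pics/ and viewed, at most 10 in all, crops included, and the job is handed in when it is done.

```bash
mkdir -p pics; ls; python3 - <<'E'
from rig import ctrl
import cv2
for n in("scene","top"):
    c=ctrl.capture(n); cv2.imwrite(f"pics/{n}0.png",c["image"][:,:,::-1]); print(n,c["intrinsics"],c["rvec"],c["tvec"])
print(ctrl.sense())
E
```

```text
pics
scene [[367.31540434   0.         317.26238097]
 [  0.         367.31540434 199.10751995]
 [  0.           0.           1.        ]] [ 2.12841331 -0.76788986  0.40493406] [-500.77636997  229.38343284 1059.77299008]
top [[390.63171313   0.         323.65921807]
 [  0.         390.63171313 204.49183666]
 [  0.           0.           1.        ]] [ 2.13988618 -2.20650962  0.05963032] [ -73.79049673  585.39682269 1262.00793541]
{'time_s': 0.1, 'joints': array([ 9.95613839e-01,  3.13415209e-01,  1.49835908e+00, -8.66941841e-06,
        1.33101636e+00, -2.23415934e-01]), 'dq': array([ 0.00154219, -0.00286865, -0.0022185 , -0.00177798,  0.00201812,
        0.00068907]), 'tau': array([ 4.37366354e-03, -4.12901831e+01, -2.60142982e+01, -1.60744316e-04,
        3.02263892e-03, -1.90957206e-05]), 'eef_pos': array([180.78364103, 492.64355708, 230.7822442 ]), 'ee_rot': array([-2.28995804e-04,  1.74976808e-01,  9.84572373e-01, -5.53515146e-04]), 'force': array([-0.10469673,  0.30527865, -1.23306527]), 'wrist_torque': array([-0.06201631,  0.06805149, -0.0441693 ]), 'grip_force': 0.0, 'grip_width': 0.9958938758016812}
```

View pics/scene0.png

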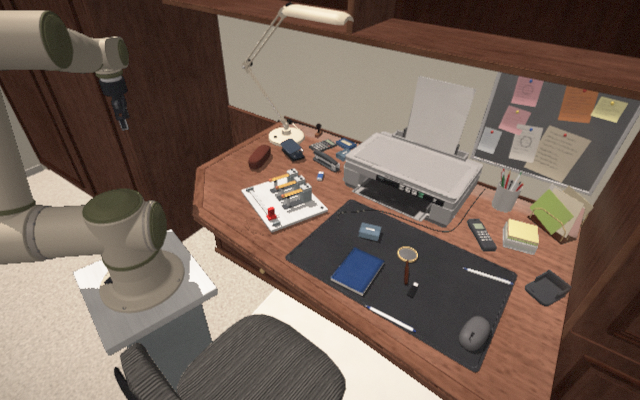

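View pics/top0.png

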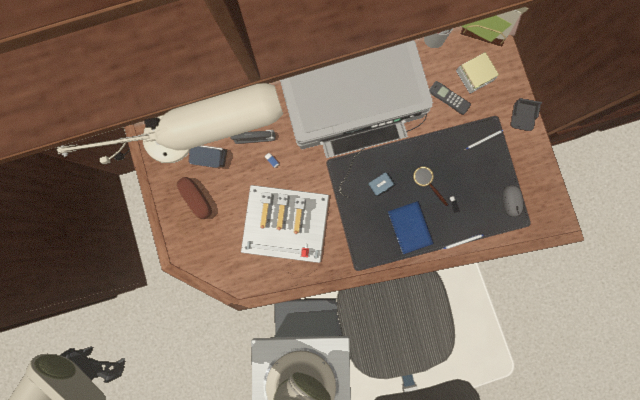

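The scene view shows the fixture at about (285,200), with the red marker at (271,213). In the top view the fixture is at (285,225), with leaves at x≈265, 282 and 298 and the marker at (305,252). I'll enlarge both.

```bash
cat > h.py <<'E'
import numpy as np, cv2
from rig import ctrl
def cam(n):
    c=ctrl.capture(n); R=cv2.Rodrigues(np.array(c["rvec"],float))[0]
    return c["image"],np.array(c["intrinsics"]),R,np.array(c["tvec"],float).ravel()
def ray(uv,K,R,t):
    d=R.T@np.linalg.inv(K)@np.array([uv[0],uv[1],1.]); return -R.T@t,d
def onz(uv,z,K,R,t):
    o,d=ray(uv,K,R,t); return o+d*(z-o[2])/d[2]
def proj(p,K,R,t):
    q=K@(R@np.array(p,float)+t); return q[:2]/q[2]
E
python3 - <<'E'
from h import *
a,*_=cam("top");b,*_=cam("scene")
A=cv2.resize(a[180:268,236:334],None,fx=6,fy=6,interpolation=cv2.INTER_CUBIC)[:, :, ::-1]
B=cv2.resize(b[160:235,236:332],None,fx=8,fy=8,interpolation=cv2.INTER_CUBIC)[:, :, ::-1]
cv2.imwrite("pics/a.png",A);cv2.imwrite("pics/b.png",B)
E
```

```text
(no output)
```

View pics/a.png

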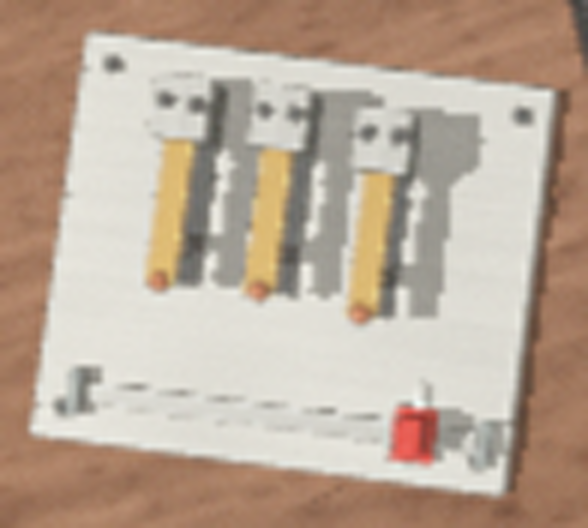

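View pics/b.png

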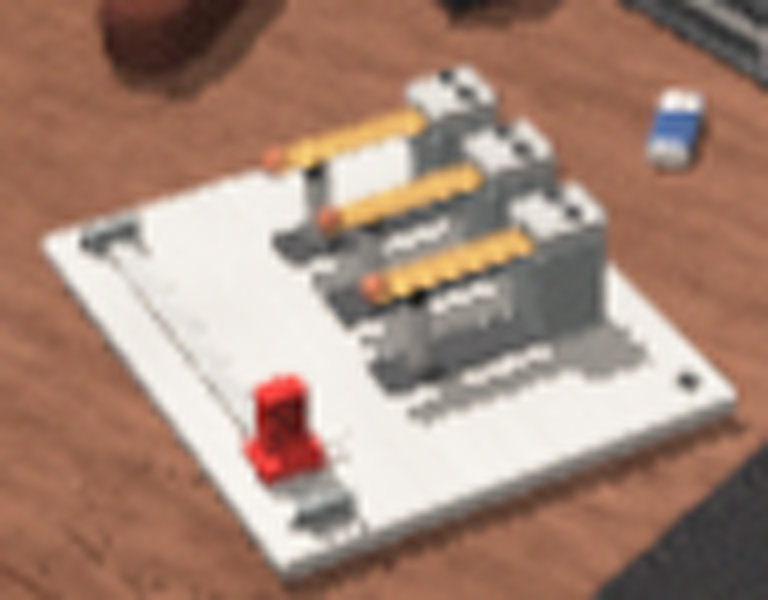

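The top crop shows the buttons at crop pixels (160,279), (259,290) and (360,314), the plate corners, and the knob at about (412,422). The scene crop shows the buttons at (277,157), (330,218) and (376,288), with the knob top at about (280,383).

```bash
python3 - <<'E'
from h import *
np.set_printoptions(precision=1,suppress=True)
_,*T=cam("top");_,*S=cam("scene")
top=lambda p:((p[0]+.5)/6-.5+236,(p[1]+.5)/6-.5+180)
sc=lambda p:((p[0]+.5)/8-.5+236,(p[1]+.5)/8-.5+160)
C=[onz(top(p),16,*T) for p in [(88,33),(556,90),(505,494),(32,434)]]
print(np.array(C)); 
for i in range(4): print(np.linalg.norm(C[i]-C[i-1]),end=' ')
yl=(C[0]+C[3]-C[1]-C[2])/2; xl=(C[0]+C[1]-C[2]-C[3])/2
th=np.arctan2(xl[1],xl[0]);th2=np.arctan2(-yl[0],yl[1]); print("th",th,th2)
near=(C[2]+C[3])/2; O=np.mean(C,0);print("O",O,near)
c,s=np.cos((th+th2)/2),np.sin((th+th2)/2);M=np.array([[c,s],[-s,c]])
for p,q in [((160,279),(277,157)),((259,290),(330,218)),((360,314),(376,288))]:
    P=onz(top(p),69,*T);Q=onz(sc(q),69,*S)
    o1,d1=ray(top(p),*T);o2,d2=ray(sc(q),*S)
    x=np.linalg.lstsq(np.c_[d1,-d2],o2-o1,rcond=None)[0]
    print(P,Q,"tri",(o1+d1*x[0]+o2+d2*x[1])/2,"fix",M@(P-O)[:2])
# stops/clamps, knob
for q in [(280,383)]: print("knob sc",onz(sc(q),63,*S),M@(onz(sc(q),63,*S)-O)[:2])
for p in [(412,415)]: print("knob top",onz(top(p),63,*T),M@(onz(top(p),63,*T)-O)[:2])
E
```

```text
[[ 655.6  150.4   16. ]
 [ 615.6 -107.7   16. ]
 [ 395.9  -73.2   16. ]
 [ 435.7  184.6   16. ]]
222.48343383282938 261.1934763859242 222.41011377742387 260.91742378698564 th -0.15512369660068903 -0.15360105345032787
O [525.7  38.5  16. ] [415.8  55.7  16. ]
[517.  103.4  69. ] [516.5 104.2  69. ] tri [516.6 103.6  69.2] fix [-18.6  62.8]
[509.6  51.3  69. ] [507.8  50.1  69. ] tri [509.3  51.7  67.4] fix [-17.8  10.1]
[495.4  -1.6  69. ] [493.5  -4.4  69. ] tri [495.5  -1.4  66.3] fix [-23.7 -44.3]
knob sc [428.1 -25.9  63. ] [-86.5 -78.6]
knob top [441.7 -27.1  63. ] [-72.9 -77.8]
```

```bash
python3 -m inch '0 0 0 0 0 -0.95;0 0 0 0 0 -0.95;-28 -24 0 0 0 0;-28 -24 0 0 0 0;-28 -24 0 0 0 0;-28 -24 0 0 0 0;-28 -24 0 0 0 0;-28 -24 0 0 0 0;-28 -24 0 0 0 0;-28 -24 0 0 0 0' 0 20
```

```text
time_s: 1.13
eef_pos: [373.9, 267.4, 231.4]
ee_rot: [0.0, 0.076, 0.997, 0.0]
force: [-0.6, -0.3, 0.7]
grip_width: -0.002
grip_force: 0.0
```

```bash
cat >> h.py <<'E'
from scipy.spatial.transform import Rotation as Ro
def go(target):
    "shift in tool axes and state"
    s=ctrl.sense(); w,x,y,z=s["ee_rot"]; R=Ro.from_quat([x,y,z,w]).as_matrix()
    np.set_printoptions(precision=2,suppress=True)
    print("t",s["time_s"],"pos",s["eef_pos"],"F",s["force"],"shift",R.T@(np.array(target,float)-s["eef_pos"]))
    print("yaw of tool y",np.degrees(np.arctan2(R[1,1],R[0,1])),"z",R[:,2])
E
python3 -c "
from h import *
go([516.8,103.6,110])"
```

```text
t 1.1333 pos [373.91 267.41 231.42] F [-0.61 -0.29  0.67] shift [-166.13 -140.17  121.43]
yaw of tool y 81.2454630348871 z [ 0.  0. -1.]
```

```bash
python3 -m inch '-20.5 -17.5 15 0 0 0;-20.5 -17.5 15 0 0 0;-20.5 -17.5 15 0 0 0;-20.5 -17.5 15 0 0 0;-20.5 -17.5 15 0 0 0;-20.5 -17.5 15 0 0 0;-20.5 -17.5 15 0 0 0;-20.5 -17.5 15 0 0 0;0 0 0 0 0 0;0 0 0 0 0 0'; python3 - <<'E'
from h import *
go([516.8,103.6,76])
a,*T=cam("top");b,*S=cam("scene")
go([516.8,103.6,76])
A=cv2.resize(a[190:256,240:320],None,fx=5,fy=5,interpolation=cv2.INTER_CUBIC)
B=cv2.resize(b[150:216,240:320],None,fx=5,fy=5,interpolation=cv2.INTER_CUBIC)
cv2.imwrite("pics/c.png",np.hstack([A,B])[:,:,::-1])
e=ctrl.sense()["eef_pos"]
print(proj(e,*T),proj(e,*S),(proj(e,*T)-[240,190])*5,(proj(e,*S)-[240,150])*5+[400,0])
E
```

```text
time_s: 1.97
eef_pos: [513.9, 104.8, 110.4]
ee_rot: [-0.001, 0.077, 0.997, -0.0]
force: [0.5, 0.9, 0.4]
grip_width: -0.001
grip_force: 0.0
t 1.9667 pos [513.9  104.83 110.44] F [0.47 0.89 0.36] shift [-3.12 -0.77 34.43]
yaw of tool y 81.13496558880986 z [-0.  0. -1.]
t 2.0667 pos [513.63 106.07 111.61] F [-0.33  0.81  0.16] shift [-3.51 -1.97 35.61]
yaw of tool y 81.25669267304175 z [ 0.  0. -1.]
[258.9  226.94] [268.56 169.49] [ 94.52 184.68] [542.82  97.45]
```

View pics/c.png

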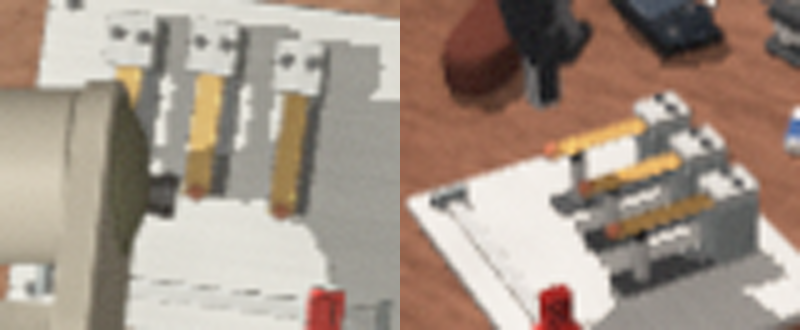

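The scene view confirms the fingertip's projection: it was predicted at (543,97) and shows at about (543,100). Its offset from the button is about 3.5 mm in x and 2 mm in y. I'll correct that, descend, and read the force.

```bash
python3 -m inch '-3.5 -2 5 0 0 0;0 0 8 0 0 0;0 0 8 0 0 0;0 0 6 0 0 0;0 0 4 0 0 0;0 0 2 0 0 0;0 0 0 0 0 0;0 0 0 0 0 0;0 0 0 0 0 0;0 0 0 0 0 0'; python3 -c "
from h import *
go([516.8,103.6,67])"; python3 -m inch '0 0 2 0 0 0;0 0 2 0 0 0;0 0 2 0 0 0;0 0 1 0 0 0;0 0 1 0 0 0;0 0 1 0 0 0;0 0 0 0 0 0;0 0 0 0 0 0;0 0 0 0 0 0;0 0 0 0 0 0';python3 -c "
from h import *
go([516.8,103.6,67])"
```

```text
time_s: 2.9
eef_pos: [517.2, 103.1, 78.6]
ee_rot: [0.0, 0.076, 0.997, 0.0]
force: [0.1, 0.2, 0.4]
grip_width: -0.0
grip_force: 0.0
t 2.9 pos [517.2  103.14  78.62] F [0.14 0.19 0.41] shift [ 0.47  0.4  11.62]
yaw of tool y 81.24284086189074 z [ 0. -0. -1.]
time_s: 3.73
eef_pos: [517.0, 103.1, 69.4]
ee_rot: [0.0, 0.076, 0.997, 0.0]
force: [-1.0, 0.7, 2.9]
grip_width: 0.001
grip_force: 1.6
t 3.7333 pos [517.01 103.15  69.39] F [-1.01  0.65  2.89] shift [0.27 0.41 2.39]
yaw of tool y 81.24296564442817 z [ 0.  0. -1.]
```

```bash
cat > ok.py <<'E'
import sys
from rig import ctrl
s=ctrl.sense(); f=s["force"][2]; print("z %.2f Fz %.2f"%(s["eef_pos"][2],f)); sys.exit(f>9)
E
python3 -m inch '0 0 0.5 0 0 0;0 0 0.5 0 0 0;0 0 0.5 0 0 0;0 0 0.5 0 0 0;0 0 0.5 0 0 0;0 0 0 0 0 0;0 0 0 0 0 0;0 0 0 0 0 0;0 0 0 0 0 0;0 0 0 0 0 0' >/dev/null; python3 ok.py && python3 -m inch '0 0 0.5 0 0 0;0 0 0.5 0 0 0;0 0 0 0 0 0;0 0 0 0 0 0;0 0 0 0 0 0;0 0 0 0 0 0;0 0 0 0 0 0;0 0 0 0 0 0;0 0 0 0 0 0;0 0 0 0 0 0' >/dev/null; python3 ok.py && python3 -m inch '0 0 0.5 0 0 0;0 0 0.5 0 0 0;0 0 0 0 0 0;0 0 0 0 0 0;0 0 0 0 0 0;0 0 0 0 0 0;0 0 0 0 0 0;0 0 0 0 0 0;0 0 0 0 0 0;0 0 0 0 0 0' >/dev/null; python3 ok.py
```

```text
z 66.83 Fz 5.33
z 66.83 Fz 5.33
z 66.83 Fz 5.33False
False
False
```

```bash
sed -i 's/sys.exit(f>9)/sys.exit(int(f>8.7))/' ok.py
python3 -m inch '0 0 0.5 0 0 0;0 0 0.5 0 0 0;0 0 0 0 0 0;0 0 0 0 0 0;0 0 0 0 0 0;0 0 0 0 0 0;0 0 0 0 0 0;0 0 0 0 0 0;0 0 0 0 0 0;0 0 0 0 0 0' >/dev/null; python3 ok.py && python3 -m inch '0 0 0.5 0 0 0;0 0 0.5 0 0 0;0 0 0 0 0 0;0 0 0 0 0 0;0 0 0 0 0 0;0 0 0 0 0 0;0 0 0 0 0 0;0 0 0 0 0 0;0 0 0 0 0 0;0 0 0 0 0 0' >/dev/null&& python3 ok.py && python3 -m inch '0 0 0.5 0 0 0;0 0 0.5 0 0 0;0 0 0 0 0 0;0 0 0 0 0 0;0 0 0 0 0 0;0 0 0 0 0 0;0 0 0 0 0 0;0 0 0 0 0 0;0 0 0 0 0 0;0 0 0 0 0 0' >/dev/null&& python3 ok.py
```

```text
z 65.90 Fz 5.82
z 64.98 Fz 6.00
z 64.07 Fz 6.98
```

```bash

python3 -m inch '0 0 0.5 0 0 0;0 0 0.5 0 0 0;0 0 0 0 0 0;0 0 0 0 0 0;0 0 0 0 0 0;0 0 0 0 0 0;0 0 0 0 0 0;0 0 0 0 0 0;0 0 0 0 0 0;0 0 0 0 0 0' >/dev/null; python3 ok.py && python3 -m inch '0 0 0.5 0 0 0;0 0 0.5 0 0 0;0 0 0 0 0 0;0 0 0 0 0 0;0 0 0 0 0 0;0 0 0 0 0 0;0 0 0 0 0 0;0 0 0 0 0 0;0 0 0 0 0 0;0 0 0 0 0 0' >/dev/null&& python3 ok.py
```

```text
z 63.13 Fz 6.84
z 62.70 Fz 13.89
```

Left spring: about 0.72 N/mm, on its stop with 13.9 N. It looks sound. Now I'll release it and go to the middle one.

```bash

python3 -m inch '0 0 -6 0 0 0;0 0 -8 0 0 0;0 0 -8 0 0 0;0 0 -3 0 0 0;0 -13 0 0 0 0;0 -13 0 0 0 0;0 -13 0 0 0 0;0 -13 0 0 0 0;0 0 0 0 0 0;0 0 0 0 0 0' >/dev/null;  python3 -m inch '0 0 3 0 0 0;0 0 3 0 0 0;0 0 3 0 0 0;0 0 0 0 0 0;0 0 0 0 0 0;0 0 0 0 0 0;0 0 0 0 0 0;0 0 0 0 0 0;0 0 0 0 0 0;0 0 0 0 0 0';python3 -c "
from h import *
go([509.0,51.5,67])"
```

```text
time_s: 10.4
eef_pos: [509.1, 51.7, 77.8]
ee_rot: [0.0, 0.076, 0.997, 0.0]
force: [0.6, 0.2, -0.3]
grip_width: -0.003
grip_force: 0.0
t 10.4 pos [509.09  51.75  77.84] F [ 0.58  0.24 -0.34] shift [ 0.06 -0.26 10.84]
yaw of tool y 81.24130655737872 z [ 0.  0. -1.]
```

```bash
python3 -m inch '0 0 2 0 0 0;0 0 2 0 0 0;0 0 2 0 0 0;0 0 2 0 0 0;0 0 2 0 0 0;0 0 1 0 0 0;0 0 0 0 0 0;0 0 0 0 0 0;0 0 0 0 0 0;0 0 0 0 0 0' >/dev/null; python3 ok.py && 
python3 -m inch '0 0 0.5 0 0 0;0 0 0.5 0 0 0;0 0 0 0 0 0;0 0 0 0 0 0;0 0 0 0 0 0;0 0 0 0 0 0;0 0 0 0 0 0;0 0 0 0 0 0;0 0 0 0 0 0;0 0 0 0 0 0' >/dev/null; python3 ok.py && python3 -m inch '0 0 0.5 0 0 0;0 0 0.5 0 0 0;0 0 0 0 0 0;0 0 0 0 0 0;0 0 0 0 0 0;0 0 0 0 0 0;0 0 0 0 0 0;0 0 0 0 0 0;0 0 0 0 0 0;0 0 0 0 0 0' >/dev/null&& python3 ok.py
```

```text
z 66.90 Fz 5.08
z 66.04 Fz 7.66
z 65.65 Fz 12.78
```

Middle spring: about 0.71 N/mm, on its stop with 12.8 N, so it is sound too. On to the right one.

```bash

python3 -m inch '0 0 -6 0 0 0;0 0 -8 0 0 0;0 0 -8 0 0 0;0 0 0 0 0 0;0 -14 0 0 0 0;2 -14 0 0 0 0;2 -14 0 0 0 0;2 -13.5 0 0 0 0;0 0 0 0 0 0;0 0 0 0 0 0' >/dev/null;  python3 -m inch '0 0 3 0 0 0;0 0 3 0 0 0;0 0 3 0 0 0;0 0 0 0 0 0;0 0 0 0 0 0;0 0 0 0 0 0;0 0 0 0 0 0;0 0 0 0 0 0;0 0 0 0 0 0;0 0 0 0 0 0';python3 -c "
from h import *
go([494.8,-2.5,67])"
```

```text
time_s: 14.57
eef_pos: [494.7, -2.2, 77.8]
ee_rot: [0.0, 0.076, 0.997, -0.0]
force: [-0.7, 0.4, -0.0]
grip_width: -0.0
grip_force: 0.0
t 14.5667 pos [494.73  -2.21  77.85] F [-0.67  0.35 -0.01] shift [-0.11 -0.27 10.85]
yaw of tool y 81.2435329752777 z [ 0. -0. -1.]
```

```bash
python3 -m inch '0 0 2 0 0 0;0 0 2 0 0 0;0 0 2 0 0 0;0 0 2 0 0 0;0 0 2 0 0 0;0 0 1 0 0 0;0 0 0 0 0 0;0 0 0 0 0 0;0 0 0 0 0 0;0 0 0 0 0 0' >/dev/null; python3 ok.py && 
python3 -m inch '0 0 0.5 0 0 0;0 0 0.5 0 0 0;0 0 0 0 0 0;0 0 0 0 0 0;0 0 0 0 0 0;0 0 0 0 0 0;0 0 0 0 0 0;0 0 0 0 0 0;0 0 0 0 0 0;0 0 0 0 0 0' >/dev/null; python3 ok.py && python3 -m inch '0 0 0.5 0 0 0;0 0 0.5 0 0 0;0 0 0 0 0 0;0 0 0 0 0 0;0 0 0 0 0 0;0 0 0 0 0 0;0 0 0 0 0 0;0 0 0 0 0 0;0 0 0 0 0 0;0 0 0 0 0 0' >/dev/null&& python3 ok.py&& python3 -m inch '0 0 0.5 0 0 0;0 0 0.5 0 0 0;0 0 0 0 0 0;0 0 0 0 0 0;0 0 0 0 0 0;0 0 0 0 0 0;0 0 0 0 0 0;0 0 0 0 0 0;0 0 0 0 0 0;0 0 0 0 0 0' >/dev/null&& python3 ok.py
```

```text
z 66.87 Fz 1.88
z 65.81 Fz 1.56
z 64.81 Fz 2.70
z 63.80 Fz 2.52
```

Right spring: 0.26 N/mm, so it is the soft one. I'll go on to its stop.

```bash

python3 -m inch '0 0 0.5 0 0 0;0 0 0.5 0 0 0;0 0 0 0 0 0;0 0 0 0 0 0;0 0 0 0 0 0;0 0 0 0 0 0;0 0 0 0 0 0;0 0 0 0 0 0;0 0 0 0 0 0;0 0 0 0 0 0' >/dev/null; python3 ok.py && python3 -m inch '0 0 0.5 0 0 0;0 0 0.5 0 0 0;0 0 0 0 0 0;0 0 0 0 0 0;0 0 0 0 0 0;0 0 0 0 0 0;0 0 0 0 0 0;0 0 0 0 0 0;0 0 0 0 0 0;0 0 0 0 0 0' >/dev/null&& python3 ok.py&& python3 -m inch '0 0 0.5 0 0 0;0 0 0.5 0 0 0;0 0 0 0 0 0;0 0 0 0 0 0;0 0 0 0 0 0;0 0 0 0 0 0;0 0 0 0 0 0;0 0 0 0 0 0;0 0 0 0 0 0;0 0 0 0 0 0' >/dev/null&& python3 ok.py
```

```text
z 62.83 Fz 3.11
z 61.81 Fz 3.94
z 60.84 Fz 3.32
```

```bash

python3 -m inch '0 0 0.5 0 0 0;0 0 0.5 0 0 0;0 0 0 0 0 0;0 0 0 0 0 0;0 0 0 0 0 0;0 0 0 0 0 0;0 0 0 0 0 0;0 0 0 0 0 0;0 0 0 0 0 0;0 0 0 0 0 0' >/dev/null; python3 ok.py && python3 -m inch '0 0 0.5 0 0 0;0 0 0.5 0 0 0;0 0 0 0 0 0;0 0 0 0 0 0;0 0 0 0 0 0;0 0 0 0 0 0;0 0 0 0 0 0;0 0 0 0 0 0;0 0 0 0 0 0;0 0 0 0 0 0' >/dev/null&& python3 ok.py
```

```text
z 60.37 Fz 10.14
```

```bash

python3 -m inch '0 0 -6 0 0 0;0 0 -10 0 0 0;0 0 -10 0 0 0;0 0 -6 0 0 0;16 -8 0 0 0 0;16 -9 0 0 0 0;15 -8.5 0 0 0 0;15 -8 0 0 0 0;0 0 0 0 0 0;0 0 0 0 0 0' 0.6;
python3 - <<'E'
from h import *
go([0,0,42])
a,*T=cam("top");b,*S=cam("scene")
A=cv2.resize(a[205:270,262:332],None,fx=5,fy=5,interpolation=cv2.INTER_CUBIC)
B=cv2.resize(b[165:230,240:310],None,fx=5,fy=5,interpolation=cv2.INTER_CUBIC)
cv2.imwrite("pics/d.png",np.hstack([A,B])[:,:,::-1])
e=ctrl.sense()["eef_pos"]; e2=[e[0],e[1],63]
print((proj(e2,*T)-[262,205])*5,(proj(e2,*S)-[240,165])*5+[350,0])
E
```

```text
time_s: 22.07
eef_pos: [428.4, -26.0, 92.3]
ee_rot: [0.0, 0.077, 0.997, -0.0]
force: [0.2, -0.1, -0.0]
grip_width: 0.601
grip_force: 0.0
t 22.0667 pos [428.39 -26.02  92.32] F [ 0.19 -0.06 -0.03] shift [427.36 -39.86  50.04]
yaw of tool y 81.19484441094902 z [ 0. -0. -1.]
[209.79 238.99] [504.02 211.59]
```

View pics/d.png

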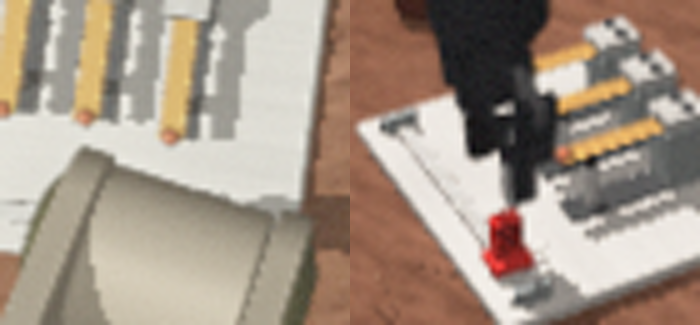

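The knob's top sits at about (505,213) in the right-hand crop, and the point straight below the TCP projects to (504,212), so they line up. I'll descend and grip.

```bash

python3 -m inch '0 0 8 0 0 0;0 0 10 0 0 0;0 0 10 0 0 0;0 0 10 0 0 0;0 0 7 0 0 0;0 0 4 0 0 0;0 0 0 0 0 0;0 0 0 0 0 0;0 0 0 0 0 0;0 0 0 0 0 0' && python3 -m inch '0 0 0 0 0 0;0 0 0 0 0 0;0 0 0 0 0 0;0 0 0 0 0 0;0 0 0 0 0 0;0 0 0 0 0 0;0 0 0 0 0 0;0 0 0 0 0 0;0 0 0 0 0 0;0 0 0 0 0 0' 0 20;python3 -c "
from h import *
go([494.8-61.5*.988,-2.5+61.5*.1535,42])"
```

```text
time_s: 23.0
eef_pos: [428.6, -25.9, 43.2]
ee_rot: [0.0, 0.076, 0.997, -0.0]
force: [-0.7, -0.5, -1.1]
grip_width: 0.603
grip_force: 0.0
time_s: 23.83
eef_pos: [428.4, -25.9, 43.0]
ee_rot: [0.0, 0.076, 0.997, -0.0]
force: [-1.2, 0.5, 5.9]
grip_width: 0.158
grip_force: 24.9
t 23.8333 pos [428.44 -25.9   43.  ] F [-1.23  0.46  5.89] shift [-0.53 33.31  1.  ]
yaw of tool y 81.24072941386676 z [ 0. -0. -1.]
```

```bash

python3 -m inch '0 3 0 0 0 0;0 5 0 0 0 0;0 6 0 0 0 0;0 6 0 0 0 0;0 6 0 0 0 0;0 5 0 0 0 0;0 2.5 0 0 0 0;0 0 0 0 0 0;0 0 0 0 0 0;0 0 0 0 0 0' && python3 -m inch '0 0 0 0 0 0;0 0 0 0 0 0;0 0 0 0 0 0;0 0 0 0 0 0;0 0 0 0 0 0;0 0 0 0 0 0;0 0 0 0 0 0;0 0 0 0 0 0;0 0 0 0 0 0;0 0 0 0 0 0' 0.5;python3 -c "
from h import *
go([494.8-61.5*.988,-2.5+61.5*.1535,42])"
```

```text
time_s: 24.67
eef_pos: [433.7, 7.4, 43.0]
ee_rot: [0.0, 0.076, 0.997, 0.0]
force: [-0.6, 1.5, 5.1]
grip_width: 0.155
grip_force: 24.9
time_s: 25.5
eef_pos: [433.4, 7.2, 42.8]
ee_rot: [-0.0, 0.076, 0.997, -0.0]
force: [0.6, 0.5, -0.1]
grip_width: 0.502
grip_force: 0.0
t 25.5 pos [433.43   7.23  42.79] F [ 0.64  0.46 -0.11] shift [-0.65 -0.2   0.79]
yaw of tool y 81.24318450148064 z [-0. -0. -1.]
```

```bash

python3 -m inch '0 0 -5 0 0 0;0 0 -10 0 0 0;0 0 -15 0 0 0;0 0 -20 0 0 0;0 0 -20 0 0 0;0 0 -20 0 0 0;0 0 -20 0 0 0;0 0 -20 0 0 0;0 0 -15 0 0 0;0 0 -15 0 0 0' && python3 -m inch '0 30 0 0 0 0;0 30 0 0 0 0;0 30 0 0 0 0;0 30 0 0 0 0;0 30 0 0 0 0;0 30 0 0 0 0;0 30 0 0 0 0;0 30 0 0 0 0;0 20 0 0 0 0;0 0 0 0 0 0'
python3 - <<'E'
from h import *
a,*T=cam("top");b,*S=cam("scene")
A=cv2.resize(a[205:265,262:332],None,fx=8,fy=8,interpolation=cv2.INTER_CUBIC)
cv2.imwrite("pics/e.png",A[:,:,::-1])
np.set_printoptions(precision=2,suppress=True)
M=np.array([[.988,-.1535],[.1535,.988]])
for n,i,C in(("top",a,T),("scene",b,S)):
    f=i.astype(int); m=(f[...,0]>120)&(f[...,1]<70)&(f[...,2]<70)
    m[:200 if n=="top" else 150]=0; m=m[:, :340]; 
    v,u=np.nonzero(m); print(n,len(u),u.min(),u.max(),v.min(),v.max(),u.mean(),v.mean())
    z=50 if n=="scene" else 58
    p=onz((u.mean(),v.mean()),z,*C)[:2]; print("marker",p,"fix rel to plate centre",M@(p-[525.7,38.5]))
E
```

```text
time_s: 26.33
eef_pos: [433.4, 7.3, 204.2]
ee_rot: [0.0, 0.076, 0.997, -0.0]
force: [0.3, -0.0, 0.0]
grip_width: 0.502
grip_force: 0.0
time_s: 27.17
eef_pos: [472.8, 267.2, 202.8]
ee_rot: [0.0, 0.075, 0.997, 0.0]
force: [-0.8, 0.3, -0.6]
grip_width: 0.496
grip_force: 0.0
top 17 293 297 247 253 295.47058823529414 249.64705882352942
marker [439.52   1.14] fix rel to plate centre [-79.41 -50.14]
scene 78 250 271 150 214 262.56410256410254 191.2051282051282
marker [466.81  81.92] fix rel to plate centre [-64.85  33.86]
```

View pics/e.png

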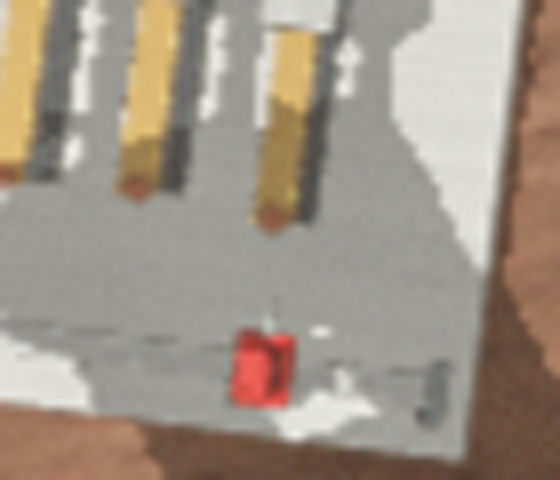

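The top crop shows button c at about (272,216), and the red marker spans x 231–297 and y 330–408. I'll compare that with the outline expected from the button.

```bash
python3 - <<'E'
from h import *
np.set_printoptions(precision=1,suppress=True)
a,*T=cam("top");b,*S=cam("scene")
fx=np.array([.988,-.1535,0]);fy=np.array([.1535,.988,0])
P=onz(((272+.5)/8-.5+262,(216+.5)/8-.5+205),69,*T); print("button",P)
cp=lambda p:(proj(p,*T)-[262,205]+.5)*8-.5
B=P-fx*61.5
for z,hx,hy in((63,11,7),(30,11,7),(28,15,12)):
    print(z,[cp(np.array([B[0],B[1],z])+sx*hx*fx+sy*hy*fy) for sx in(1,-1) for sy in(1,-1)])
print("1mm y =",cp(B+fy)-cp(B))
def red(i,box,R):
    f=i[box[0]:box[1],box[2]:box[3]].astype(int); m=(f[...,0]>90)&(f[...,0]>1.8*f[...,1])&(f[...,0]>1.8*f[...,2])
    w=m*1.; v,u=np.nonzero(m); return u.min()+box[2],u.max()+box[2],v.min()+box[0],v.max()+box[0],m.sum(),u.mean()+box[2],v.mean()+box[0]
r=red(a,(240,260,284,304),0);print("top red",r,[(r[0]-262)*8,(r[1]+1-262)*8,(r[2]-205)*8,(r[3]+1-205)*8],(r[5]-262+.5)*8)
B2=cv2.resize(b[165:230,240:310],None,fx=8,fy=8,interpolation=cv2.INTER_CUBIC)
cs=lambda p:(proj(p,*S)-[240,165]+.5)*8-.5
print("scene knob top pred",cs([B[0],B[1],63]),"button pred",cs([P[0],P[1],69]))
cv2.imwrite("pics/f.png",B2[:,:,::-1])
E
```

```text
button [496.6  -1.6  69. ]
63 [array([239.3, 341.2]), array([274.5, 345.6]), array([232.1, 396.8]), array([267.3, 401.3])]
30 [array([247.8, 338.4]), array([282. , 342.7]), array([240.7, 392.6]), array([275. , 396.9])]
28 [array([237.3, 326.8]), array([295.9, 334.2]), array([227.7, 400.6]), array([286.4, 408.1])]
1mm y = [-2.5 -0.3]
top red (np.int64(291), np.int64(298), np.int64(247), np.int64(255), np.int64(60), np.float64(294.48333333333335), np.float64(250.88333333333333)) [np.int64(232), np.int64(296), np.int64(336), np.int64(408)] 263.8666666666668
scene knob top pred [217.8 296.8] button pred [346.  242.3]
```

View pics/f.png

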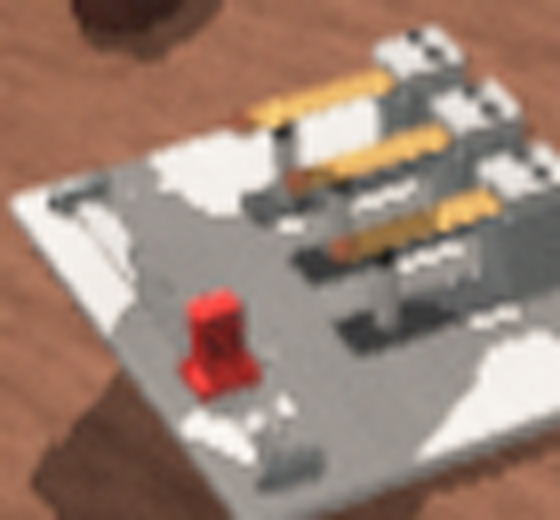

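The scene crop shows the knob's top at about (214,300). The expected point, after the same offset as the button, is (214,304), so the marker is centred to about 1 mm. The bystanders in view are where they were, and the arm is clear.

```bash
python3 -c "
from rig import ctrl
print(ctrl.finish_job())"
```

```text
the job is handed in; nothing more can be done
None
```

I pressed all three springs onto their stops in order (left, middle, right; highest settled reading 13.9 N), found the right one soft at about 0.26 N/mm against 0.7 for the others, left the red marker centred in front of it to about 1 mm by the camera images, and handed the job in at about 27 s; no verdict was shown.

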